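# Lay out one wheel's brake parts in the foam kit tray

### The job

Lay out the brake parts for one wheel in the foam-lined tray: the two new rust-brown brake shoes in the curved red pockets at its ends, bulging sides outwards, the star-wheel adjuster in the blue slot and the long return spring in the yellow slot, each lying flat and fully down in its place. Set every part down, do not drop it. Leave the grimy used shoe and the short spring lying where they are.

Things in the scene. Friction and masses are not known exactly. Their poses are not given: they have to be found in the camera images.
- shoe_new_a_mid (a point): New brake shoe, one of two alike: curved, lying flat, clean rust-brown web, dark grey lining on its bulging side; 70 x 156 x 32 mm, 0.42 kg. Point: 16 mm above the underside, midway between the web's hollow edge and the rim's bulging face, 44 mm apart. x to the bulging side, y along it, z up. Rim 11 mm thick, full height; web a 4 mm plate at 14 to 18 mm. At the start its bulge faces +x.
- shoe_new_b_mid (a point): New brake shoe, the other of the two: curved, lying flat, clean rust-brown web, dark grey lining on its bulging side; 70 x 156 x 32 mm, 0.42 kg. Point: 16 mm above the underside, midway between the web's hollow edge and the rim's bulging face, 44 mm apart. x to the bulging side, y along it, z up. Rim 11 mm thick, full height; web a 4 mm plate at 14 to 18 mm. Either may go in either red pocket.
- shoe_used_mid (a point): Used brake shoe, the look-alike that stays on the bench: shape, size and axes as the new ones (70 x 156 x 33 mm), but its web is mottled grimy olive-black with a small bright metal tab, its rim and lining black with dirt. Point: its middle, 16 mm above its underside.
- adjuster_mid (a point): Adjuster strut: drab threaded rod with a toothed star wheel near its middle; 127 mm long along y, lying flat, 0.07 kg. Point: on the rod at mid-length, 5 mm above the underside. Solid rod: 12 mm wide (x), 10 mm high, y -56 to +48 mm; star wheel 24 mm across and high at y -10 to -6 mm. Grip the rod across x, about 14 mm along +y from the point, clear of the wheel.
- spring_long_mid (a point): Long return spring: thin steel coil with a hooked wire at each end, 159 mm over the hooks (along y), 14 mm wide, lying flat, 0.03 kg. Point: at its mid-length, 5.5 mm above the underside. Solid to the touch is only the coil: 11 mm wide (x), 11 mm high, y -36 to +26 mm. Grip the coil across x, at the point or up to 8 mm along -y.
- spring_short_mid (a point): Short return spring, the look-alike that stays on the bench: 117 mm over the hooks (along y), 13 mm wide, coil only 36 mm long. Point: at its mid-length, 4.5 mm above its underside.
- nest_left_pocket (a point): Curved red-floored shoe pocket at the tray's left (+y) end, hollow side of its curve towards the tray's middle, 9 mm clear round a shoe. Point: on its floor (6 mm above the bench), where the seated shoe's own point comes above it; axes as the seated shoe's: x outwards, to the tray's end, y along the pocket, z up. Tray: grey steel, 198 x 346 mm, fixed, rim 20 mm high, 57 mm outwards of the point.
- nest_right_pocket (a point): Curved red-floored shoe pocket at the tray's right (-y) end, hollow side of its curve towards the tray's middle, 9 mm clear round a shoe. Point: on its floor (6 mm above the bench), where the seated shoe's own point comes above it; axes as the seated shoe's: x outwards, to the tray's end, y along the pocket, z up. Black foam round all pockets is 14 mm deep, its top 20 mm above the bench.
- nest_adjuster_pocket (a point): Straight slot with a blue floor, 30 x 148 mm, between the red pockets beside the yellow one (either may be the left). Point: middle of its floor, 6 mm above the bench; x across, y along it, z up. The adjuster lies in it lengthwise, either way round, its point above this one. A 56 mm wide finger channel as deep as the slot crosses the middle of all four inserts along the tray.
- nest_spring_pocket (a point): Straight slot with a yellow floor, 28 x 176 mm, between the red pockets beside the blue one (either may be the left). Point: middle of its floor, 6 mm above the bench; x across, y along it, z up. The long spring lies in it lengthwise, either way round, its point above this one. The finger channel (28 mm each way along y) is open on both sides.
There are look-alikes about, which are no part of the job. What is shaped like the part that bears adjuster_mid but purple is not meant.

How it is judged:
At the end, for the whole second after the job is handed in: New shoes: one per red pocket, within 16 mm and 0.2 rad of it, flat, on its floor. Adjuster in the blue, long spring in the yellow slot: on the floor, within 14 mm across, 30 / 22 mm along, 0.25 / 0.35 rad. All at rest; used shoe and short spring within 25 mm of where they lay ((((horizontal distance between shoe_new_a_mid and nest_left_pocket below 0.016 m and z of shoe_new_a_mid in the frame of nest_left_pocket below 0.023 m and angle between shoe_new_a_mid's own z axis and vertical below 0.12 rad and angle between the y axis of shoe_new_a_mid and the y axis of nest_left_pocket, either way round below 0.2 rad) and (horizontal distance between shoe_new_b_mid and nest_right_pocket below 0.016 m and z of shoe_new_b_mid in the frame of nest_right_pocket below 0.023 m and angle between shoe_new_b_mid's own z axis and vertical below 0.12 rad and angle between the y axis of shoe_new_b_mid and the y axis of nest_right_pocket, either way round below 0.2 rad)) or ((horizontal distance between shoe_new_b_mid and nest_left_pocket below 0.016 m and z of shoe_new_b_mid in the frame of nest_left_pocket below 0.023 m and angle between shoe_new_b_mid's own z axis and vertical below 0.12 rad and angle between the y axis of shoe_new_b_mid and the y axis of nest_left_pocket, either way round below 0.2 rad) and (horizontal distance between shoe_new_a_mid and nest_right_pocket below 0.016 m and z of shoe_new_a_mid in the frame of nest_right_pocket below 0.023 m and angle between shoe_new_a_mid's own z axis and vertical below 0.12 rad and angle between the y axis of shoe_new_a_mid and the y axis of nest_right_pocket, either way round below 0.2 rad))) and x of adjuster_mid in the frame of nest_adjuster_pocket between -0.014 and 0.014 m and y of adjuster_mid in the frame of nest_adjuster_pocket between -0.03 and 0.03 m and z of adjuster_mid in the frame of nest_adjuster_pocket below 0.011 m and angle between the y axis of adjuster_mid and the y axis of nest_adjuster_pocket, either way round below 0.25 rad and x of spring_long_mid in the frame of nest_spring_pocket between -0.014 and 0.014 m and y of spring_long_mid in the frame of nest_spring_pocket between -0.022 and 0.022 m and z of spring_long_mid in the frame of nest_spring_pocket below 0.0115 m and angle between the y axis of spring_long_mid and the y axis of nest_spring_pocket, either way round below 0.35 rad and linear speed of each of shoe_new_a, shoe_new_b, adjuster, spring_long below 0.02 m/s and distance of each of shoe_used_mid, spring_short_mid from where it was at the start of the episode below 0.025 m); the robot touches nothing.
It fails at once if the used brake shoe is pushed or carried from where it lay (more than 25 mm) (distance of shoe_used_mid from where it was at the start of the episode above 0.025 m).
It fails at once if the short spring is pushed or carried from where it lay (more than 25 mm) (distance of spring_short_mid from where it was at the start of the episode above 0.025 m).
It fails at once if a new shoe is let fall from some 30 mm or more instead of being set down ((height (world z) of shoe_new_a_mid above 0.055 m and contact force between shoe_new_a and anything else below 0.01 N) or (height (world z) of shoe_new_b_mid above 0.055 m and contact force between shoe_new_b and anything else below 0.01 N)).
It fails at once if the adjuster or the long spring is let fall from some 30 mm or more instead of being set down ((height (world z) of adjuster_mid above 0.045 m and contact force between adjuster and anything else below 0.01 N) or (height (world z) of spring_long_mid above 0.045 m and contact force between spring_long and anything else below 0.01 N)).
It also fails if it takes over 104 s, if anything falls off the work surface, if the arm or the gripper's body presses on something with over 40 N, if the wrist force passes 120 N, or if a joint passes its speed limit or range.

### The arm

A 6-joint arm with a two-finger parallel gripper is mounted at the origin on a cart in front of the work surface, level with it; the furniture and walls round the work are solid. World frame = base frame: x ahead of the robot, y to its left, z up, the work surface at z = 0. Lengths are in m, angles in rad, forces in N, time in s.
With the tool pointing down it reaches from about 0.275 to 0.975 m from the base axis. Payload 8.4 kg.
Tool frame: the origin (TCP) lies at the very end of the fingers, on their centre line; the grasp point (between the pads) lies robot.grasp_offset behind it (robot.grasp_offset is the distance from the TCP to the grasp point, in m); z points along the fingers, y is the direction in which the jaws open and shut (so a half turn about z gives the same grasp; the last joint's range is limited). The gripper opens to 92 mm and grips with 3 to 60 N. Pads are 20 mm wide; open, the fingers measure 128 mm over their backs; the gripper's body (75 mm by 189 mm) begins 69 mm behind the grasp point.
Start: joints at [1.274, 0.353, 1.633, -0, 1.155, -0.002], TCP at [0.182, 0.598, 0.215] pointing down, gripper open.
Joint ranges: [-2.63, 2.63], [-0.92, 2.1], [0.06, 2.66], [-1.3, 4.44], [0, 2.69], [-3.02, 3.02]. Speed limits (rad/s): [2.22, 2.22, 2.79, 3.14, 3.14, 3.14].

### API

Orientations are given as [roll, pitch, yaw] about the fixed x, y, z axes, in that order (R = Rz(yaw) Ry(pitch) Rx(roll)).
In Python, from rig import robot, optics, spotter gives the robot as it stands.
- The arm moves only by the tool apply_moves, never from a script. Its argument "series" is a list that holds one entry, the list of rows, each a list of 6 numbers: the shift along the tool's x, y, z scaled (see below), then the turn, a rotation vector about the tool's x, y, z scaled (see below). A call has 1 to 20 rows; each row shifts and turns the pose as measured when the row begins, along the tool's axes as they then stand; what a row does not reach is not made up. The controller multiplies each number of a shift by 0.1 m and each number of a turn by 45 degrees. A row lasts 1/8 s, in which the tool goes at most 62.5 mm and 10.7 degrees, less where a joint would pass 70% of its speed; a pose out of reach is approached as far as the arm can. A call with a number of a shift or a turn outside -1 to 1 is refused whole. A call with a gripper value outside its range is refused whole. "grip" is the closure, from -1 (fully open) to 1 (shut), so that 0 is half open, set as the call begins (left out, the last holds). The fingers move at their own pace and stop on an object; "newtons" is the grip in N (left out, the last holds). Time passes only in rows, so rows that do not move let the fingers close. It gives the time, the measured TCP pose, the force and the opening at its end, in the units of the state.
- robot.sense(): the state, without advancing time (a new reading comes with each control period).
- optics.grab_frame(name): name is "scene" or "top"; returns a dict with "pixels" (400x640x3 uint8, blue, green, red), "range_z" (400x640 float32, m along the optical axis (not along the pixel's ray), 0 where there is no reading), "intrinsics" (3x3 intrinsics, pixels), "dist_coeffs" ([k1, k2, p1, p2, k3] as OpenCV has them; the pictures are not rectified), "world_from_camera" (4x4, takes a point from camera to world coordinates). Camera axes: x right, y down, z forward; pixel columns grow to the right and rows downward; lengths in m; the calibration is good to about 2 mm. A picture is of the moment at which its call begins.
- robot.finish_job(): hands the job in, once; it reports no verdict.
Trained networks look in the newest picture that a camera, given by its name, has taken for a name from the list of things; names that differ only in an ending like _2 or _b are one class to them, and where a whole thing is asked for, a point or a joint stands for the part that bears it (a point fixed in the world has none). Each returns a list of dicts, best first, with "score" (0 to 1); they miss things now and then, are a little off and sometimes report something else, mostly with a low value. They report only what shows in the picture. A call takes as long as a camera call. They do not tell look-alikes from the thing itself.
- spotter.silhouettes(camera, label): "mask" (400x640 bool, what is visible of it) and "rect" ([centre column, centre row, width, height] in pixels, round what is visible of it).
- spotter.mark_of(camera, label): "centre" ([column, row] in pixels: a listed point, or the origin of a listed thing).
The state is a dict: "time_s": time; "joint_positions": joint angles; "dq": joint speeds; "joint_torque": joint torques, N m; "ee_pos": TCP position; "eef_rot": TCP orientation; "ft_force": force on the tool from outside, world axes, zero at the start; "torque": the same for the moment, N m; "grip_width": finger opening in m.
Only numpy, scipy, OpenCV 4.12 (cv2) and the standard library are available. Lean on these libraries where they do the work, as an engineer would, in place of code of your own. Each camera call takes 0.05 s, during which the arm holds its last target. There are 200 camera calls.

## Working session

There is one attempt and no reset: what is moved stays moved. The work goes in short steps, Python scripts to look and compute and a tool call to move; the robot and the scene stay as the last step left them, time stands still between calls to the robot, and variables do not carry over. Pictures are saved under pics/ and viewed, about 12 in all and at most 16, crops included, and the job is handed in when it is done.

Besides the shell and the picture viewer there is one more tool, called after "Request:" as name(argument=value, ...), one argument or row to a line, values as JSON. apply_moves: Moves the arm, as the interface text tells. Its arguments: {"type":"object","properties":{"series":{"type":"array","items":{"type":"array","items":{"type":"array","items":{"type":"number"}}}},"grip":{"type":"number"},"newtons":{"type":"number"}},"required":["series"]}

```bash
ls; mkdir -p pics
python3 - <<'E'
from rig import robot, optics, spotter
import cv2,numpy as np
s=robot.sense();print({k:np.round(v,3).tolist() for k,v in s.items()}, robot.grasp_offset)
for c in("scene","top"):
    f=optics.grab_frame(c);cv2.imwrite(f"pics/{c}0.png",f["pixels"]);print(c,f["intrinsics"].tolist(),f["dist_coeffs"],np.round(f["world_from_camera"],3).tolist())
E
```

```text
pics
{'time_s': 0.0, 'joint_positions': [1.274, 0.354, 1.634, 0.0, 1.155, -0.002], 'dq': [0.001, 0.0, 0.001, 0.001, 0.0, -0.002], 'joint_torque': [-0.0, -59.386, -33.421, 0.07, 0.024, -0.0], 'ee_pos': [0.181, 0.598, 0.214], 'eef_rot': [-3.14, -0.0, 2.847], 'ft_force': [-0.22, 0.105, 0.698], 'torque': [0.021, -0.05, -0.041], 'grip_width': 0.092} 0.0187
scene [[369.440213820002, 0.0, 323.59461506269304], [0.0, 369.440213820002, 196.10021966030666], [0.0, 0.0, 1.0]] [-0.00206574  0.          0.          0.          0.        ] [[0.89, -0.3, 0.343, 0.303], [-0.456, -0.599, 0.658, -0.573], [0.008, -0.742, -0.67, 0.676], [0.0, 0.0, 0.0, 1.0]]
top [[475.3332360257766, 0.0, 315.06024018402826], [0.0, 475.3332360257766, 199.7886885780044], [0.0, 0.0, 1.0]] [-0.14010724  0.          0.          0.          0.        ] [[0.027, -0.998, 0.056, 0.577], [-1.0, -0.027, -0.001, 0.032], [0.003, -0.056, -0.998, 1.183], [0.0, 0.0, 0.0, 1.0]]
```

View pics/top0.png

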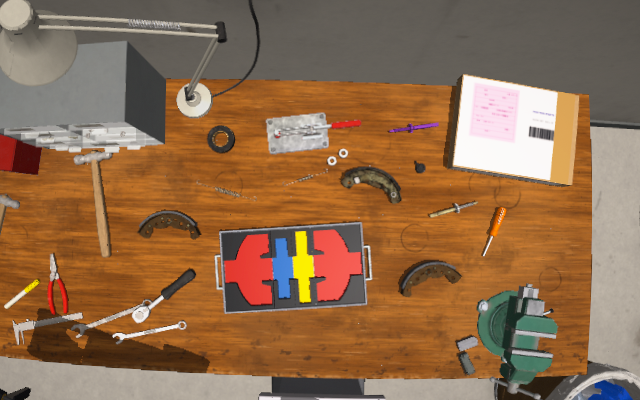

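View pics/scene0.png

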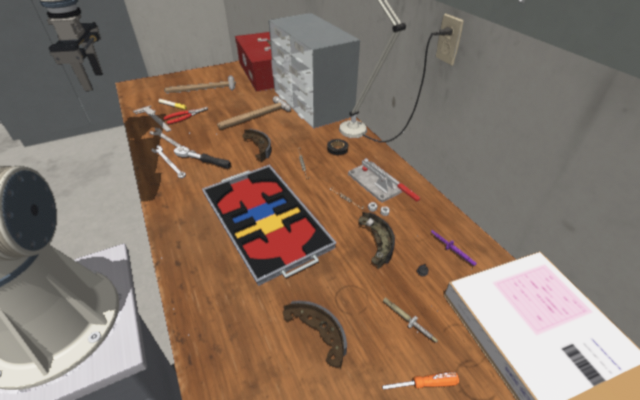

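Top view: shoes at (170,225), (372,183) and (430,277). The one at (372,183) looks mottled with a tab, so it is probably the used one. Springs lie at (225,190), about 62 px long, and (305,178), about 45 px. The drab adjuster is at (453,208), the purple look-alike at (413,128), and the tray around (293,267). The scene view agrees. I'll confirm with one composite of enlarged crops and measure in the same step.

```bash
cat > h.py <<'E'
from rig import robot, optics, spotter
import cv2, numpy as np
def world(f,px,z):
    px=np.asarray(px,float).reshape(-1,1,2)
    u=cv2.undistortPoints(px,f["intrinsics"],f["dist_coeffs"]).reshape(-1,2)
    T=f["world_from_camera"]; d=np.c_[u,np.ones(len(u))]@T[:3,:3].T
    return T[:3,3]+d*((z-T[2,3])/d[:,2])[:,None]
def pix(f,P):
    M=np.linalg.inv(f["world_from_camera"])
    return cv2.projectPoints(np.asarray(P,float).reshape(-1,1,3),cv2.Rodrigues(M[:3,:3])[0],M[:3,3],f["intrinsics"],f["dist_coeffs"])[0].reshape(-1,2)
def cloud(f):
    v,u=np.mgrid[:400,:640]; z=f["range_z"]
    n=cv2.undistortPoints(np.stack([u,v],-1).reshape(-1,1,2).astype(float),f["intrinsics"],f["dist_coeffs"]).reshape(400,640,2)
    P=np.dstack([n[...,0]*z,n[...,1]*z,z])
    T=f["world_from_camera"]; return P@T[:3,:3].T+T[:3,3]
E
python3 - <<'E'
from h import *
f=optics.grab_frame("top");im=f["pixels"]
def c(x0,y0,w,h,s): return cv2.resize(im[y0:y0+h,x0:x0+w],None,fx=s,fy=s,interpolation=cv2.INTER_CUBIC)
A=c(185,160,160,50,5)
B=np.hstack([c(130,200,80,50,5),c(395,250,80,50,5)])
C=np.hstack([c(335,155,80,55,5),c(420,190,80,55,5)])
cv2.imwrite("pics/c1.png",cv2.resize(np.vstack([A,B,C]),None,fx=.77,fy=.77,interpolation=cv2.INTER_AREA))
for l in ["shoe_new_a_mid","shoe_used_mid","adjuster_mid","spring_long_mid","spring_short_mid","nest_left_pocket","nest_right_pocket","nest_adjuster_pocket","nest_spring_pocket"]:
    print(l,[(round(r["score"],2),np.round(r["centre"],1).tolist()) for r in spotter.mark_of("top",l)])
P=cloud(f);
hs=cv2.cvtColor(im,cv2.COLOR_BGR2HSV);v,u=np.mgrid[:400,:640]
tr=(u>215)&(u<375)&(v>220)&(v<315)&(hs[...,1]>150)&(hs[...,2]>90)
for n,lo,hi in(("blue",100,125),("yellow",22,35),("red",-1,6)):
    m=tr&(((hs[...,0]>=lo)&(hs[...,0]<=hi))|((n=="red")&(hs[...,0]>174)))
    k,lab,st,ce=cv2.connectedComponentsWithStats(m.astype(np.uint8))
    for i in range(1,k):
        if st[i,4]<150: continue
        ys,xs=np.where(lab==i);W=world(f,np.c_[xs,ys],.006)[:,:2]
        r=cv2.minAreaRect(W.astype(np.float32)*1000);print(n,st[i,4],W.mean(0).round(4),r)
E
```

```text
shoe_new_a_mid [(0.63, [426.1, 269.6])]
shoe_used_mid [(0.8, [377.2, 176.4])]
adjuster_mid [(0.74, [411.6, 126.1]), (0.68, [453.9, 213.0]), (0.47, [309.6, 179.4])]
spring_long_mid [(0.45, [224.7, 195.0]), (0.19, [340.4, 265.0]), (0.17, [307.2, 179.6])]
spring_short_mid [(0.43, [306.4, 180.2]), (0.28, [425.9, 269.6])]
nest_left_pocket [(0.86, [243.4, 272.2]), (0.48, [453.9, 210.1])]
nest_right_pocket [(0.95, [341.0, 266.1])]
nest_adjuster_pocket [(0.66, [281.9, 270.7])]
nest_spring_pocket [(0.67, [301.4, 265.9])]
blue 850 [0.4729 0.1069] ((472.45794677734375, 106.61282348632812), (146.44564819335938, 46.2392463684082), 6.005990505218506)
yellow 1005 [0.4772 0.0568] ((477.08673095703125, 55.36582565307617), (176.99362182617188, 49.55382537841797), 5.674377918243408)
red 2363 [ 0.4844 -0.0195] ((483.9295349121094, -29.080307006835938), (173.43235778808594, 116.13043975830078), 3.4058516025543213)
red 2351 [0.4657 0.1828] ((464.92474365234375, 191.37489318847656), (172.9048614501953, 117.94381713867188), 5.542388439178467)
```

View pics/c1.png

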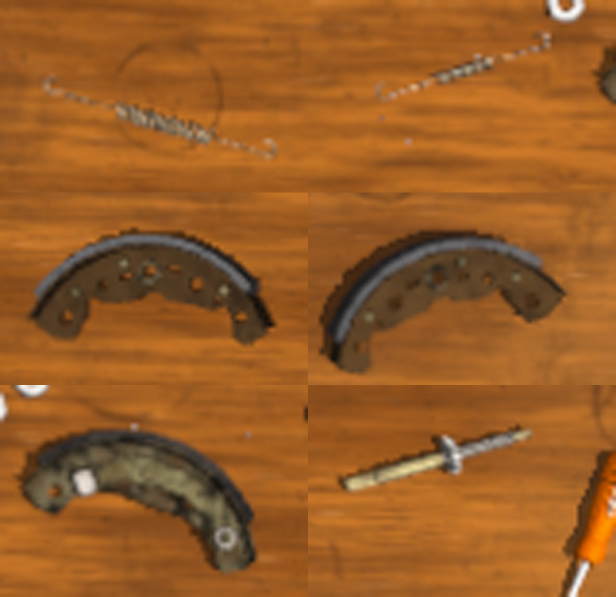

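Candidates confirmed:
- **Shoes:** those at (170,225) and (430,277) have clean brown webs, so they are the new ones. The one at (372,183) is mottled olive with a bright tab, so it is the used one.
- **Springs:** the one at (225,190) is longer and has the long coil, so it is the long spring. The one at (305,178) is short.
- **Adjuster:** the drab one is at (453,208), with its thick end to the left. The purple one is not meant.

Next I'll work out exact poses.

Run:
```python
from h import *
f=optics.grab_frame("top");P=cloud(f);np.save("bg.npy",P[...,2])
v,u=np.mgrid[:400,:640]
bz=lambda x0,y0,x1,y1:(u>=x0)&(u<x1)&(v>=y0)&(v<y1)
for n,b in(("A",(130,200,210,250)),("B",(390,250,470,300)),("U",(335,155,410,210)),("adj",(423,193,482,224)),("long",(188,175,262,205)),("short",(280,163,330,190))):
    R=bz(*b); base=np.median(P[...,2][R]); m=R&(P[...,2]-base>(.008 if n in"ABU" else .004))
    k,lab,st,ce=cv2.connectedComponentsWithStats(m.astype(np.uint8));i=1+np.argmax(st[1:,4])
    W=P[lab==i];r=cv2.minAreaRect((W[:,:2]*1000).astype(np.float32))
    c=W[:,:2].mean(0);e,V=np.linalg.eigh(np.cov(W[:,:2].T));a=V[:,1]
    t=(W[:,:2]-c)@a
    print(n,"base",base.round(4),"top",np.percentile(W[:,2],98).round(4),st[i,4],"rect",np.round(r[0],1),np.round(r[1],1),round(r[2],2),"mean",c.round(4),"axis",a.round(3),np.degrees(np.arctan2(a[1],a[0])).round(1),"ext",t.min().round(3),t.max().round(3),"pixbb",st[i,:4])
# tray: rect frame from colour; heights
R=bz(205,210,385,325)
m=R&(P[...,2]>.012);k,lab,st,ce=cv2.connectedComponentsWithStats(m.astype(np.uint8));i=1+np.argmax(st[1:,4])
c=np.array([.4747,.0811])
for th in (4.9,5.4):
  a=np.radians(th);ex=np.array([np.cos(a),np.sin(a)]);ey=np.array([-np.sin(a),np.cos(a)])
  D=P[...,:2]-c;X=D@ex;Y=D@ey
  mm=m&(np.abs(X)<.06);print("tray Y",Y[mm&(abs(Y)<.19)].min(),Y[mm&(abs(Y)<.19)].max()); mm=m&(np.abs(Y)<.15);print("X",X[mm].min(),X[mm].max())
  hs=cv2.cvtColor(f["pixels"],cv2.COLOR_BGR2HSV)
  for n,lo,hi in(("blue",100,125),("yellow",22,35)):
    q=R&(hs[...,1]>150)&(hs[...,2]>90)&(hs[...,0]>=lo)&(hs[...,0]<=hi)
    W=world(f,np.c_[u[q],v[q]],.006)[:,:2]-c;x=W@ex;y=W@ey;s=(abs(x)>.032)
    print(th,n,"x",x.min(),x.max(),"y at +x",y[s&(x>0)].mean(),"-x",y[s&(x<0)].mean(),"wid",np.ptp(y[s]))
for l,z in(("nest_left_pocket",.006),("nest_right_pocket",.006),("nest_adjuster_pocket",.006),("nest_spring_pocket",.006)):
    print(l,world(f,spotter.mark_of("top",l)[0]["centre"],z).round(4))
```

```text
A base 0.0004 top 0.0345 955 rect [572.1 250.4] [ 68.2 436.4] 0.85 mean [0.5736 0.3914] axis [-0.029  1.   ] 91.7 ext -0.359 0.078 pixbb [137 211  64  29]
B base 0.0005 top 0.035 905 rect [ 479.8 -141.7] [384.4 105.3] 76.12 mean [ 0.4659 -0.2522] axis [-0.152  0.988] 98.8 ext -0.081 0.264 pixbb [401 262  62  35]
U base 0.0005 top 0.0342 1053 rect [663.6 -59.8] [109.8 227.7] 17.49 mean [ 0.6928 -0.1119] axis [0.263 0.965] 74.7 ext -0.077 0.109 pixbb [341 166  61  38]
adj base -0.0002 top 0.0246 198 rect [ 603.6 -173.5] [ 24.1 414.4] 10.68 mean [ 0.6285 -0.3106] axis [-0.243  0.97 ] 104.1 ext -0.068 0.345 pixbb [430 201  48  17]
long base -0.0004 top 0.0128 33 rect [660.1 260.9] [28.4 10.5] 71.19 mean [0.6595 0.2603] axis [0.382 0.924] 67.6 ext -0.013 0.015 pixbb [218 187  11   8]
short base -0.0006 top 0.0125 25 rect [696.9  56.6] [ 9.6 34.5] 18.34 mean [0.6967 0.0567] axis [-0.323  0.946] 108.9 ext -0.017 0.017 pixbb [299 175  14   7]
tray Y -0.18960764443248676 0.18996587795369785
X -0.10222584571259188 0.10296863392555154
4.9 blue x -0.07305968148597515 0.07324142457303535 y at +x 0.02645099731912987 -x 0.02596494623403193 wid 0.029209622601254735
4.9 yellow x -0.08820254026756072 0.0885114836404381 y at +x -0.023318643887604802 -x -0.02418528553888421 wid 0.028516406357593345
tray Y -0.189911581326966 0.18994904539694557
X -0.10115185573436639 0.10205849943380699
5.4 blue x -0.07293803806904399 0.07343518325893676 y at +x 0.026063284367154473 -x 0.02630474560881283 wid 0.029129402883347182
5.4 yellow x -0.08850378392141443 0.08839447973705047 y at +x -0.023846358683228812 -x -0.023660495257200303 wid 0.02807976123055213
nest_left_pocket [[0.4615 0.1998 0.006 ]]
nest_right_pocket [[ 0.4815 -0.0303  0.006 ]]
nest_adjuster_pocket [[0.47   0.1022 0.006 ]]
nest_spring_pocket [[0.4774 0.0565 0.006 ]]
```

Run:
```python
from h import *
f=optics.grab_frame("top");P=cloud(f);ok=(f["range_z"]>.3)&(P[...,2]<.06)
v,u=np.mgrid[:400,:640]
for n,b in(("A",(130,200,210,250)),("B",(390,250,470,300)),("U",(335,155,410,210)),("adj",(423,193,482,224)),("long",(188,175,262,205))):
    x0,y0,x1,y1=b;R=(u>=x0)&(u<x1)&(v>=y0)&(v<y1)&ok; m=R&(P[...,2]>(.009 if n in"ABU" else .0045))
    k,lab,st,ce=cv2.connectedComponentsWithStats(m.astype(np.uint8),connectivity=8);i=1+np.argmax(st[1:,4])
    W=P[m if n in("long","adj") else lab==i];r=cv2.minAreaRect((W[:,:2]*1000).astype(np.float32))
    c=W[:,:2].mean(0);e,V=np.linalg.eigh(np.cov(W[:,:2].T));a=V[:,1]*np.sign(V[1,1])
    t=(W[:,:2]-c)@a;d=(W[:,:2]-c)@[a[1],-a[0]]
    print(n,len(W),"top",np.percentile(W[:,2],97).round(4),"rect",np.round(r[0],1),np.round(r[1],1),round(r[2],2),"mean",c.round(4),"axisdeg",np.degrees(np.arctan2(a[1],a[0])).round(1),"along",t.min().round(3),t.max().round(3),"across",d.min().round(3),d.max().round(3))
    if n=="adj":
        h=W[W[:,2]>.017];print(" wheel",h.mean(0).round(4),len(h))
    if n in "ABU":  # symmetric axis profile in rect frame: rim outer circle fit
        h=W[W[:,2]>.027][:,:2]; 
        A=np.c_[2*h,np.ones(len(h))];s=np.linalg.lstsq(A,(h**2).sum(1),rcond=None)[0];rad=np.sqrt(s[2]+s[:2]@s[:2])
        ang=np.degrees(np.arctan2(h[:,1]-s[1],h[:,0]-s[0]));print(" rim circle c",s[:2].round(4),"r",rad.round(4),"ang",np.percentile(ang,[0,1,50,99,100]).round(1))
# spring by local contrast (grey = low saturation vs wood)
im=cv2.cvtColor(f["pixels"],cv2.COLOR_BGR2HSV)[175:205,188:262,1]
m=im<im.mean()-25
ys,xs=np.where(m);W=world(f,np.c_[xs+188,ys+175],.0055)[:,:2]
l=cv2.fitLine((W*1000).astype(np.float32),cv2.DIST_HUBER,0,.01,.01).ravel();t=(W*1000-l[2:])@l[:2];p=abs((W*1000-l[2:])@[l[1],-l[0]])<12
print("spring line",l.round(3),np.degrees(np.arctan2(l[1],l[0])),len(W),t[p].min(),t[p].max())
print(np.histogram(t[p],20))
```

```text
A 948 top 0.0333 rect [570.3 391.3] [ 68.6 156.5] 0.78 mean [0.5736 0.3929] axisdeg 91.9 along -0.079 0.077 across -0.039 0.031
 rim circle c [0.52   0.3903] r 0.0821 ang [-68.8 -66.4   3.2  65.2  69. ]
B 902 top 0.0336 rect [ 462.1 -254.1] [ 67.5 154.1] 17.14 mean [ 0.4654 -0.2534] axisdeg 105.4 along -0.078 0.077 across -0.039 0.03
 rim circle c [ 0.4123 -0.2702] r 0.0823 ang [-51.  -45.6  24.9  82.7  85.8]
U 1046 top 0.0336 rect [ 690.  -112.5] [153.   68.4] 72.46 mean [ 0.6933 -0.1125] axisdeg 72.3 along -0.078 0.075 across -0.037 0.031
 rim circle c [ 0.6615 -0.1044] r 0.0638 ang [-101.8  -99.1   -7.3   59.3   65.9]
adj 212 top 0.0217 rect [ 630.4 -314.9] [145.5  66.6] 86.51 mean [ 0.6278 -0.3131] axisdeg 105.0 along -0.076 0.07 across -0.044 0.035
 wheel [ 0.6281 -0.3108  0.0191] 55
long 97 top 0.0134 rect [657.4 250. ] [ 62.5 153.8] 1.6 mean [0.6569 0.2483] axisdeg 82.8 along -0.075 0.082 across -0.041 0.042
spring line [2.53000e-01 9.67000e-01 6.58667e+02 2.55624e+02] 75.34403 175 -80.24052469799679 78.04267539348267
(array([13,  3,  2,  4,  4, 11, 13, 13, 14, 15, 15, 15, 14,  8,  1,  1,  5,
        6,  6, 12]), array([-80.2405247 , -72.32636469, -64.41220469, -56.49804468,
       -48.58388468, -40.66972468, -32.75556467, -24.84140467,
       -16.92724466,  -9.01308466,  -1.09892465,   6.81523535,
        14.72939536,  22.64355536,  30.55771537,  38.47187537,
        46.38603538,  54.30019538,  62.21435538,  70.12851539,
        78.04267539]))
```

```bash
cat >> h.py <<'E'
def plan(tgt,yaw,n,start=None):
    "rows (tool axes, scaled) from the measured pose to tgt xyz, yaw in deg, tool down; trapezoid speed"
    s=robot.sense(); p=np.array(s["ee_pos"] if start is None else start[:3],float); y=s["eef_rot"][2] if start is None else np.radians(start[3])
    dy=(np.radians(yaw)-y+np.pi)%(2*np.pi)-np.pi; D=np.array(tgt)-p
    w=np.ones(n); 
    if n>3: w[0]=w[-1]=.5
    w/=w.sum(); out=[]
    for k in w:
        c,sn=np.cos(y),np.sin(y); d=D*k
        out.append([round(x,2)+0. for x in((d[0]*c+d[1]*sn)*10,(d[0]*sn-d[1]*c)*10,-d[2]*10,0,0,-np.degrees(dy*k)/45)]); y+=dy*k
    print(str(out).replace(" ",""))
E
python3 - <<'E'
from h import *
plan([.583,.391,.10],91,11)
f=optics.grab_frame("top")
for q in([428.8,216],[477.7,202.5]): print(world(f,q,.005).round(4))
E
```

```text
[[np.float64(-0.22),np.float64(-0.04),np.float64(0.06),0.0,0.0,np.float64(0.08)],[np.float64(-0.45),np.float64(-0.05),np.float64(0.11),0.0,0.0,np.float64(0.16)],[np.float64(-0.45),np.float64(0.0),np.float64(0.11),0.0,0.0,np.float64(0.16)],[np.float64(-0.45),np.float64(0.06),np.float64(0.11),0.0,0.0,np.float64(0.16)],[np.float64(-0.44),np.float64(0.12),np.float64(0.11),0.0,0.0,np.float64(0.16)],[np.float64(-0.42),np.float64(0.17),np.float64(0.11),0.0,0.0,np.float64(0.16)],[np.float64(-0.39),np.float64(0.22),np.float64(0.11),0.0,0.0,np.float64(0.16)],[np.float64(-0.36),np.float64(0.27),np.float64(0.11),0.0,0.0,np.float64(0.16)],[np.float64(-0.33),np.float64(0.31),np.float64(0.11),0.0,0.0,np.float64(0.16)],[np.float64(-0.28),np.float64(0.35),np.float64(0.11),0.0,0.0,np.float64(0.16)],[np.float64(-0.12),np.float64(0.19),np.float64(0.06),0.0,0.0,np.float64(0.08)]]
[[ 0.6098 -0.2545  0.005 ]]
[[ 0.6469 -0.3801  0.005 ]]
```

Request:
apply_moves(
  series=[
    [[-0.22, -0.04, 0.06, 0, 0, 0.08], [-0.45, -0.05, 0.11, 0, 0, 0.16], [-0.45, 0, 0.11, 0, 0, 0.16], [-0.45, 0.06, 0.11, 0, 0, 0.16], [-0.44, 0.12, 0.11, 0, 0, 0.16], [-0.42, 0.17, 0.11, 0, 0, 0.16], [-0.39, 0.22, 0.11, 0, 0, 0.16], [-0.36, 0.27, 0.11, 0, 0, 0.16], [-0.33, 0.31, 0.11, 0, 0, 0.16], [-0.28, 0.35, 0.11, 0, 0, 0.16], [-0.12, 0.19, 0.06, 0, 0, 0.08], [0, 0, 0, 0, 0, 0]],
  ],
  grip=-1,
  newtons=35,
)

```text
time_s: 2.45
ee_pos: [0.5968, 0.3623, 0.0965]
eef_rot: [3.142, 0.002, 1.521]
ft_force: [0.8, 0.9, 0.6]
grip_width: 0.0919
```

```bash
sed -i 's/round(x,2)+0\./float(round(x,2))+0./' h.py
python3 - <<'E'
from h import *
s=robot.sense();print(s["ee_pos"],np.degrees(s["eef_rot"]))
plan([.583,.391,.06],91,2); plan([.583,.391,.004],91,4,[.583,.391,.06,91])
f=optics.grab_frame("top");P=cloud(f)
hs=cv2.cvtColor(f["pixels"],cv2.COLOR_BGR2HSV)
print("wheel",world(f,[457.4,208.2],.012),world(f,[453.5,209.2],.005))
c=P[196:222,424:482];z=c[...,2];m=z>.014
ys,xs=np.where(m&(z<.06));print(sorted(zip((xs+424).tolist(),(ys+196).tolist(),(z[ys,xs]*1000).astype(int).tolist())))
E
```

```text
[0.59676069 0.36225755 0.09654183] [1.79996567e+02 1.25788769e-01 8.71266197e+01]
[[0.14,-0.08,0.18,0.0,0.0,-0.04],[0.14,-0.07,0.18,0.0,0.0,-0.04]]
[[0.0,0.0,0.09,0.0,0.0,0.0],[0.0,0.0,0.19,0.0,0.0,0.0],[0.0,0.0,0.19,0.0,0.0,0.0],[0.0,0.0,0.09,0.0,0.0,0.0]]
wheel [[ 0.63082898 -0.32535978  0.012     ]] [[ 0.62837985 -0.31747107  0.005     ]]
[(430, 214, 17), (430, 215, 15), (431, 214, 14), (431, 216, 14), (432, 214, 16), (432, 216, 14), (433, 216, 17), (434, 214, 14), (435, 213, 14), (435, 214, 14), (436, 212, 16), (436, 213, 14), (436, 214, 14), (436, 215, 15), (437, 213, 16), (437, 215, 14), (438, 212, 15), (438, 213, 16), (438, 214, 17), (439, 211, 17), (439, 212, 17), (439, 213, 17), (439, 214, 16), (440, 211, 15), (440, 212, 17), (440, 213, 15), (440, 214, 20), (441, 211, 16), (441, 212, 15), (441, 213, 19), (441, 214, 14), (442, 211, 18), (442, 212, 16), (442, 213, 17), (442, 214, 15), (443, 210, 15), (443, 211, 18), (443, 212, 19), (443, 213, 18), (444, 210, 14), (444, 211, 14), (444, 212, 15), (444, 213, 15), (445, 210, 15), (445, 211, 17), (445, 212, 19), (445, 213, 21), (44
[... 688 characters left out ...]
7, 208, 20), (457, 209, 15), (457, 210, 22), (457, 211, 14), (458, 205, 21), (458, 206, 23), (458, 207, 21), (458, 208, 24), (458, 209, 21), (458, 210, 24), (458, 211, 19), (458, 212, 16), (459, 207, 15), (459, 208, 22), (459, 209, 22), (459, 210, 19), (459, 211, 20), (459, 212, 17), (460, 206, 16), (460, 207, 16), (460, 208, 15), (461, 206, 17), (461, 207, 17), (462, 206, 15), (462, 207, 17), (464, 205, 16), (465, 205, 18), (465, 206, 15), (466, 204, 19), (466, 205, 14), (466, 206, 16), (467, 204, 14), (467, 205, 14), (468, 205, 14), (469, 203, 18), (469, 205, 14), (470, 203, 15), (470, 204, 14), (471, 203, 16), (472, 203, 15), (472, 204, 14), (473, 202, 15), (475, 202, 16), (477, 201, 14)]
```

Request:
apply_moves(
  series=[
    [[0.14, -0.08, 0.1, 0, 0, -0.04], [0.14, -0.07, 0.1, 0, 0, -0.04], [0, 0, 0, 0, 0, 0]],
  ],
)

```text
time_s: 2.88
ee_pos: [0.5778, 0.396, 0.0761]
eef_rot: [-3.141, 0.001, 1.595]
ft_force: [1.0, -0.2, 0.7]
grip_width: 0.0919
```

Run:
```python
from h import *
plan([.583,.391,.004],91,4)
```

```text
[[-0.01,0.01,0.12,0.0,0.0,0.0],[-0.02,0.02,0.24,0.0,0.0,0.0],[-0.02,0.02,0.24,0.0,0.0,0.0],[-0.01,0.01,0.12,0.0,0.0,0.0]]
```

Request:
apply_moves(
  series=[
    [[-0.02, 0.02, 0.2, 0, 0, 0], [-0.02, 0.02, 0.2, 0, 0, 0], [-0.01, 0.01, 0.15, 0, 0, 0], [0, 0, 0, 0, 0, 0], [0, 0, 0, 0, 0, 0]],
  ],
)

```text
time_s: 3.5
ee_pos: [0.5823, 0.3905, 0.016]
eef_rot: [-3.139, 0.003, 1.596]
ft_force: [-0.3, -0.2, -0.2]
grip_width: 0.092
```

Last 11 mm down, then close.

Request:
apply_moves(
  series=[
    [[0, 0, 0.08, 0, 0, 0], [0, 0, 0.04, 0, 0, 0], [0, 0, 0, 0, 0, 0]],
  ],
)

```text
time_s: 3.88
ee_pos: [0.5831, 0.3908, 0.0044]
eef_rot: [-3.141, 0.002, 1.596]
ft_force: [0.2, -0.1, -0.6]
grip_width: 0.0921
```

Request:
apply_moves(
  series=[
    [[0, 0, 0, 0, 0, 0], [0, 0, 0, 0, 0, 0], [0, 0, 0, 0, 0, 0], [0, 0, 0, 0, 0, 0], [0, 0, 0, 0, 0, 0], [0, 0, 0, 0, 0, 0], [0, 0, 0, 0, 0, 0]],
  ],
  grip=1,
)

```text
time_s: 4.75
ee_pos: [0.5836, 0.3913, 0.0052]
eef_rot: [3.141, 0.001, 1.596]
ft_force: [1.1, 0.0, -0.2]
grip_width: 0.0434
```

Request:
apply_moves(
  series=[
    [[0, 0, -0.1, 0, 0, 0], [0, 0, -0.2, 0, 0, 0], [0, 0, -0.2, 0, 0, 0], [0, 0, -0.2, 0, 0, 0], [0, 0, -0.05, 0, 0, 0], [0, 0, 0, 0, 0, 0]],
  ],
)

```text
time_s: 5.5
ee_pos: [0.5832, 0.3911, 0.0863]
eef_rot: [3.141, 0.001, 1.596]
ft_force: [-0.7, -0.3, -4.7]
grip_width: 0.0438
```

Run:
```python
from h import *
plan([.4639,.1976,.075],185.3,14)
f=optics.grab_frame("scene");cv2.imwrite("pics/s1.png",f["pixels"])
```

```text
[[-0.07,-0.05,0.0,0.0,0.0,-0.08],[-0.14,-0.1,0.01,0.0,0.0,-0.16],[-0.13,-0.12,0.01,0.0,0.0,-0.16],[-0.11,-0.14,0.01,0.0,0.0,-0.16],[-0.09,-0.15,0.01,0.0,0.0,-0.16],[-0.07,-0.16,0.01,0.0,0.0,-0.16],[-0.05,-0.17,0.01,0.0,0.0,-0.16],[-0.03,-0.17,0.01,0.0,0.0,-0.16],[-0.01,-0.17,0.01,0.0,0.0,-0.16],[0.01,-0.17,0.01,0.0,0.0,-0.16],[0.04,-0.17,0.01,0.0,0.0,-0.16],[0.06,-0.17,0.01,0.0,0.0,-0.16],[0.08,-0.16,0.01,0.0,0.0,-0.16],[0.05,-0.07,0.0,0.0,0.0,-0.08]]
```

View pics/s1.png

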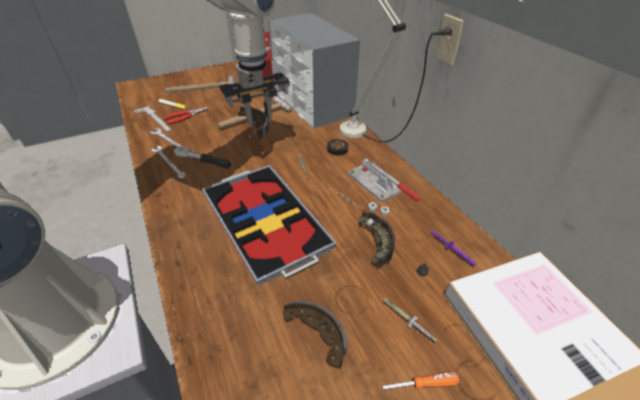

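The scene view shows the shoe held in the gripper near (258,130), off the bench. The wrist reads about 4.7 N, which fits 0.42 kg. Carrying it to the left pocket.

Request:
apply_moves(
  series=[
    [[-0.07, -0.05, 0, 0, 0, -0.08], [-0.14, -0.1, 0, 0, 0, -0.16], [-0.13, -0.12, 0, 0, 0, -0.16], [-0.11, -0.14, 0, 0, 0, -0.16], [-0.09, -0.15, 0, 0, 0, -0.16], [-0.07, -0.16, 0, 0, 0, -0.16], [-0.05, -0.17, 0, 0, 0, -0.16], [-0.03, -0.17, 0, 0, 0, -0.16], [-0.01, -0.17, 0, 0, 0, -0.16], [0.01, -0.17, 0, 0, 0, -0.16], [0.04, -0.17, 0, 0, 0, -0.16], [0.06, -0.17, 0, 0, 0, -0.16], [0.08, -0.16, 0, 0, 0, -0.16], [0.05, -0.07, 0, 0, 0, -0.08], [0, 0, 0, 0, 0, 0], [0, 0, 0, 0, 0, 0]],
  ],
)

```text
time_s: 7.55
ee_pos: [0.4566, 0.1863, 0.0763]
eef_rot: [-3.135, -0.016, -3.001]
ft_force: [0.6, -0.1, -4.1]
grip_width: 0.0435
```

Run:
```python
from h import *
plan([.4639,.1976,.075],185.3,3)
```

```text
[[-0.03,0.03,0.0,0.0,0.0,0.02],[-0.03,0.03,0.0,0.0,0.0,0.02],[-0.03,0.03,0.0,0.0,0.0,0.02]]
```

Request:
apply_moves(
  series=[
    [[-0.04, 0.04, 0.05, 0, 0.02, 0.02], [-0.04, 0.04, 0.05, 0, 0, 0.02], [-0.02, 0.02, 0.05, 0, 0, 0.01], [0, 0, 0, 0, 0, 0], [0, 0, 0, 0, 0, 0]],
  ],
)

```text
time_s: 8.18
ee_pos: [0.4661, 0.1993, 0.0591]
eef_rot: [-3.134, -0.033, -3.044]
ft_force: [0.2, -0.1, -4.1]
grip_width: 0.0432
```

Run:
```python
from h import *
plan([.4639,.1976,.05],185.3,2);print(np.degrees(robot.sense()["eef_rot"]))
f=optics.grab_frame("top");cv2.imwrite("pics/t1.png",cv2.resize(f["pixels"][200:330,170:380],None,fx=3.5,fy=3.5,interpolation=cv2.INTER_CUBIC))
```

```text
[[0.01,-0.01,0.05,0.0,0.0,0.0],[0.01,-0.01,0.05,0.0,0.0,0.0]]
[-179.54026102   -1.89660305 -174.4089729 ]
```

View pics/t1.png

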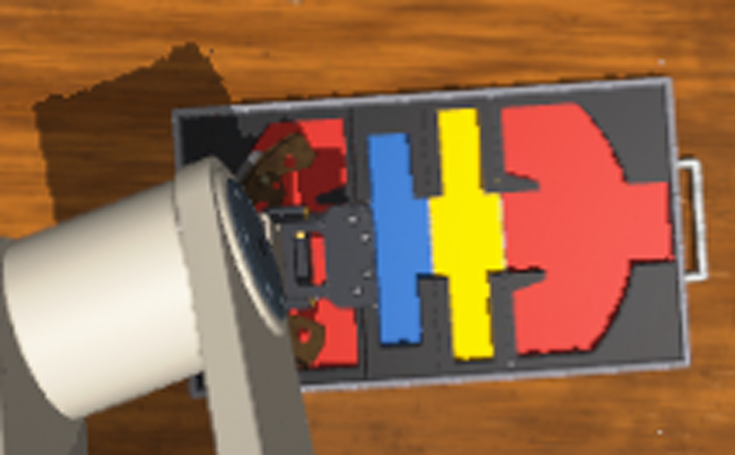

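Request:
apply_moves(
  series=[
    [[0.02, -0.02, 0.08, 0, -0.04, 0], [0.01, -0.01, 0.08, 0, 0, 0], [0, 0, 0.04, 0, 0, 0], [0, 0, 0, 0, 0, 0]],
  ],
)

```text
time_s: 8.72
ee_pos: [0.4637, 0.1957, 0.0392]
eef_rot: [-3.134, -0.001, -3.044]
ft_force: [-0.2, -0.9, -4.4]
grip_width: 0.0435
```

Run:
```python
from h import *
plan([.4639,.1976,.011],185.3,3);print(np.degrees(robot.sense()["eef_rot"]))
```

```text
[[0.0,0.01,0.09,0.0,0.0,0.0],[0.0,0.01,0.09,0.0,0.0,0.0],[0.0,0.01,0.09,0.0,0.0,0.0]]
[-1.79565234e+02 -3.96081220e-02 -1.74405868e+02]
```

Request:
apply_moves(
  series=[
    [[0, 0.01, 0.08, 0, 0, 0], [0, 0.01, 0.07, 0, 0, 0], [0, 0.01, 0.05, 0, 0, 0], [0, 0, 0.04, 0, 0, 0], [0, 0, 0, 0, 0, 0]],
  ],
)

```text
time_s: 9.35
ee_pos: [0.4639, 0.199, 0.0135]
eef_rot: [-3.134, -0.001, -3.044]
ft_force: [0.1, -0.1, -4.5]
grip_width: 0.0437
```

Request:
apply_moves(
  series=[
    [[0, 0, 0.02, 0, 0, 0], [0, 0, 0.02, 0, 0, 0], [0, 0, 0, 0, 0, 0]],
  ],
)

```text
time_s: 9.72
ee_pos: [0.4646, 0.1991, 0.0114]
eef_rot: [-3.134, 0.001, -3.044]
ft_force: [0.4, 0.9, -3.5]
grip_width: 0.0432
```

Request:
apply_moves(
  series=[
    [[0, -0.01, 0.02, 0, 0, 0], [0, 0, 0.02, 0, 0, 0], [0, 0, 0, 0, 0, 0]],
  ],
)

```text
time_s: 10.1
ee_pos: [0.4651, 0.1991, 0.0113]
eef_rot: [-3.136, 0.002, -3.045]
ft_force: [0.1, -0.1, -3.7]
grip_width: 0.0433
```

Request:
apply_moves(
  series=[
    [[0, 0, 0, 0, 0, 0], [0, 0, 0, 0, 0, 0], [0, 0, 0, 0, 0, 0], [0, 0, 0, 0, 0, 0], [0, 0, -0.1, 0, 0, 0], [0, 0, -0.3, 0, 0, 0], [0, 0, -0.3, 0, 0, 0], [0, 0, -0.2, 0, 0, 0], [0, 0, 0, 0, 0, 0]],
  ],
  grip=-0.26,
)

```text
time_s: 11.22
ee_pos: [0.4658, 0.1999, 0.1058]
eef_rot: [-3.137, 0.004, -3.045]
ft_force: [-0.9, -0.6, 0.4]
grip_width: 0.0578
```

Run:
```python
from h import *
plan([.657,.2505,.11],75,16)
```

```text
[[-0.07,0.01,0.0,0.0,0.0,0.08],[-0.13,0.03,0.0,0.0,0.0,0.16],[-0.12,0.05,0.0,0.0,0.0,0.16],[-0.12,0.06,0.0,0.0,0.0,0.16],[-0.11,0.08,0.0,0.0,0.0,0.16],[-0.1,0.09,0.0,0.0,0.0,0.16],[-0.09,0.1,0.0,0.0,0.0,0.16],[-0.07,0.11,0.0,0.0,0.0,0.16],[-0.06,0.12,0.0,0.0,0.0,0.16],[-0.04,0.13,0.0,0.0,0.0,0.16],[-0.02,0.13,0.0,0.0,0.0,0.16],[-0.01,0.13,0.0,0.0,0.0,0.16],[0.01,0.13,0.0,0.0,0.0,0.16],[0.03,0.13,0.0,0.0,0.0,0.16],[0.04,0.12,0.0,0.0,0.0,0.16],[0.03,0.06,0.0,0.0,0.0,0.08]]
```

Request:
apply_moves(
  series=[
    [[-0.07, 0.01, 0, 0, 0, 0.08], [-0.13, 0.03, 0, 0, 0, 0.16], [-0.12, 0.05, 0, 0, 0, 0.16], [-0.12, 0.06, 0, 0, 0, 0.16], [-0.11, 0.08, 0, 0, 0, 0.16], [-0.1, 0.09, 0, 0, 0, 0.16], [-0.09, 0.1, 0, 0, 0, 0.16], [-0.07, 0.11, 0, 0, 0, 0.16], [-0.06, 0.12, 0, 0, 0, 0.16], [-0.04, 0.13, 0, 0, 0, 0.16], [-0.02, 0.13, 0, 0, 0, 0.16], [-0.01, 0.13, 0, 0, 0, 0.16], [0.01, 0.13, 0, 0, 0, 0.16], [0.03, 0.13, 0, 0, 0, 0.16], [0.04, 0.12, 0, 0, 0, 0.16], [0.03, 0.06, 0, 0, 0, 0.16], [0, 0, 0, 0, 0, 0], [0, 0, 0, 0, 0, 0]],
  ],
  grip=0,
)

```text
time_s: 13.48
ee_pos: [0.6547, 0.2474, 0.0858]
eef_rot: [-3.129, 0.018, 1.23]
ft_force: [1.2, -0.4, 0.4]
grip_width: 0.0459
```

Run:
```python
from h import *
plan([.657,.2505,.07],75,3);print(np.degrees(robot.sense()["eef_rot"]))
f=optics.grab_frame("top");P=cloud(f);cv2.imwrite("pics/t2.png",cv2.resize(f["pixels"][170:330,170:380],None,fx=3.5,fy=3.5,interpolation=cv2.INTER_CUBIC))
v,u=np.mgrid[:400,:640];m=(u>215)&(u<270)&(v>220)&(v<318)&(f["range_z"]>.3)&(P[...,2]>.028)&(P[...,2]<.06)
h=P[m];print(len(h),"top",np.percentile(h[:,2],[5,50,97]).round(4))
h=h[:,:2];A=np.c_[2*h,np.ones(len(h))];s=np.linalg.lstsq(A,(h**2).sum(1),rcond=None)[0];rad=np.sqrt(s[2]+s[:2]@s[:2])
ang=np.degrees(np.arctan2(h[:,1]-s[1],h[:,0]-s[0]));q=np.percentile(ang,[0,1,99,100]);mid=np.radians((q[0]+q[3])/2)
print(s[:2],rad,q,s[:2]+.063*np.r_[np.cos(mid),np.sin(mid)])
```

```text
[[0.01,0.0,0.05,0.0,0.0,-0.03],[0.01,0.0,0.05,0.0,0.0,-0.03],[0.01,0.0,0.05,0.0,0.0,-0.03]]
[-179.28633081    1.05760275   70.45960377]
194 top [0.0287 0.0363 0.041 ]
[0.46908565 0.14791307] 0.07211396283671731 [ 15.35147924  16.53545422 171.37166544 172.05760239] [0.46501514 0.21078143]
```

View pics/t2.png

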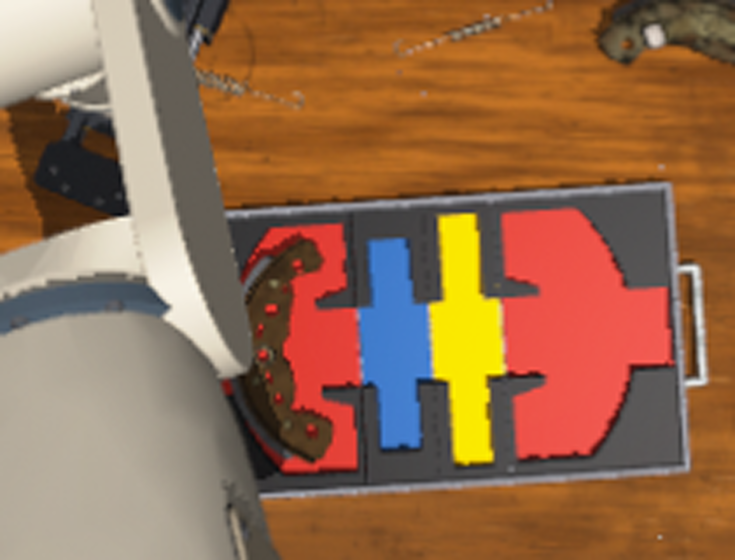

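Shoe A looks seated in the left pocket, hollow side inwards, and there is red margin around its tips at about (315,250) and (325,445). The gripper is above the long spring. I'll correct the tilt and descend.

```bash
cat >> h.py <<'E'
from scipy.spatial.transform import Rotation as Ro
def fix(tgt,yaw):
    "single residual row: shift in tool axes and rotation vector, scaled; split it over rows by hand"
    s=robot.sense();R=Ro.from_euler("xyz",s["eef_rot"]);D=Ro.from_euler("xyz",[np.pi,0,np.radians(yaw)])
    print("res",np.round(R.inv().apply(np.array(tgt)-s["ee_pos"])*10,3).tolist(),np.round((R.inv()*D).as_rotvec()/np.radians(45),3).tolist())
E
python3 -c "
from h import *
fix([.657,.2505,.05],75.2)"
```

```text
res [0.043, 0.016, 0.358] [-0.017, 0.023, -0.106]
```

Request:
apply_moves(
  series=[
    [[0.02, 0.01, 0.15, -0.01, 0.01, -0.06], [0.02, 0.01, 0.15, -0.01, 0.01, -0.05], [0, 0, 0.1, 0, 0, 0], [0, 0, 0, 0, 0, 0], [0, 0, 0, 0, 0, 0]],
  ],
)

```text
time_s: 14.15
ee_pos: [0.6568, 0.2502, 0.0454]
eef_rot: [3.139, 0.002, 1.323]
ft_force: [0.4, 0.7, -0.1]
grip_width: 0.0458
```

```bash
python3 -c "
from h import *
fix([.657,.2505,.003],75.2)"
```

```text
res [0.004, -0.0, 0.424] [0.004, 0.002, 0.013]
```

Request:
apply_moves(
  series=[
    [[0, 0, 0.15, 0, 0, 0.01], [0, 0, 0.13, 0, 0, 0], [0, 0, 0.08, 0, 0, 0], [0, 0, 0.03, 0, 0, 0], [0, 0, 0, 0, 0, 0]],
  ],
)

```text
time_s: 14.78
ee_pos: [0.657, 0.2501, 0.0038]
eef_rot: [3.139, 0.002, 1.314]
ft_force: [-0.7, 0.3, -0.1]
grip_width: 0.0462
```

Request:
apply_moves(
  series=[
    [[0, 0, 0.01, 0, 0, 0], [0, 0, 0, 0, 0, 0], [0, 0, 0, 0, 0, 0], [0, 0, 0, 0, 0, 0], [0, 0, 0, 0, 0, 0], [0, 0, 0, 0, 0, 0]],
  ],
  grip=1,
  newtons=15,
)

```text
time_s: 15.52
ee_pos: [0.6578, 0.2504, 0.0039]
eef_rot: [3.137, 0.001, 1.314]
ft_force: [0.3, 0.4, -0.5]
grip_width: 0.011
```

Gripped: the opening reads 11 mm, the coil's width. Lifting.

Request:
apply_moves(
  series=[
    [[0, 0, -0.1, 0, 0, 0], [0, 0, -0.2, 0, 0, 0], [0, 0, -0.2, 0, 0, 0], [0, 0, -0.2, 0, 0, 0], [0, 0, -0.05, 0, 0, 0], [0, 0, 0, 0, 0, 0]],
  ],
)

```text
time_s: 16.27
ee_pos: [0.6586, 0.251, 0.0867]
eef_rot: [3.134, -0.001, 1.314]
ft_force: [-0.3, -0.5, 0.3]
grip_width: 0.0112
```

```bash
python3 -c "
from h import *
plan([.472,.057,.08],5.3,13)"
```

```text
[[-0.1,-0.05,0.0,0.0,0.0,0.06],[-0.2,-0.1,0.01,0.0,0.0,0.13],[-0.21,-0.08,0.01,0.0,0.0,0.13],[-0.22,-0.06,0.01,0.0,0.0,0.13],[-0.22,-0.03,0.01,0.0,0.0,0.13],[-0.22,-0.01,0.01,0.0,0.0,0.13],[-0.22,0.01,0.01,0.0,0.0,0.13],[-0.22,0.03,0.01,0.0,0.0,0.13],[-0.22,0.06,0.01,0.0,0.0,0.13],[-0.21,0.08,0.01,0.0,0.0,0.13],[-0.2,0.1,0.01,0.0,0.0,0.13],[-0.19,0.12,0.01,0.0,0.0,0.13],[-0.09,0.07,0.0,0.0,0.0,0.06]]
```

Request:
apply_moves(
  series=[
    [[-0.1, -0.05, 0, 0, 0, 0.06], [-0.2, -0.1, 0, 0, 0, 0.13], [-0.21, -0.08, 0, 0, 0, 0.13], [-0.22, -0.06, 0, 0, 0, 0.13], [-0.22, -0.03, 0, 0, 0, 0.13], [-0.22, -0.01, 0, 0, 0, 0.13], [-0.22, 0.01, 0, 0, 0, 0.13], [-0.22, 0.03, 0, 0, 0, 0.13], [-0.22, 0.06, 0, 0, 0, 0.13], [-0.21, 0.08, 0, 0, 0, 0.13], [-0.2, 0.1, 0, 0, 0, 0.13], [-0.19, 0.12, 0, 0, 0, 0.13], [-0.09, 0.07, 0, 0, 0, 0.1], [0, 0, 0, 0, 0, 0], [0, 0, 0, 0, 0, 0]],
  ],
)

```text
time_s: 18.15
ee_pos: [0.457, 0.0526, 0.0775]
eef_rot: [3.138, 0.008, 0.027]
ft_force: [-0.5, 0.5, 0.1]
grip_width: 0.011
```

```bash
python3 -c "
from h import *
fix([.472,.057,.055],5.3)"
```

```text
res [0.153, -0.041, 0.224] [0.005, 0.01, -0.084]
```

Request:
apply_moves(
  series=[
    [[0.08, -0.02, 0.11, 0, 0.01, -0.04], [0.07, -0.02, 0.11, 0, 0, -0.04], [0, 0, 0, 0, 0, 0], [0, 0, 0, 0, 0, 0]],
  ],
)

```text
time_s: 18.65
ee_pos: [0.4737, 0.0584, 0.053]
eef_rot: [3.138, 0.0, 0.098]
ft_force: [0.1, -0.1, -0.2]
grip_width: 0.0105
```

Run:
```python
from h import *
fix([.472,.057,.0095],5.3)
f=optics.grab_frame("scene");cv2.imwrite("pics/s2.png",cv2.resize(f["pixels"][120:300,170:370],None,fx=3.3,fy=3.3,interpolation=cv2.INTER_CUBIC))
```

```text
res [-0.018, 0.011, 0.435] [0.005, 0.0, 0.006]
```

View pics/s2.png

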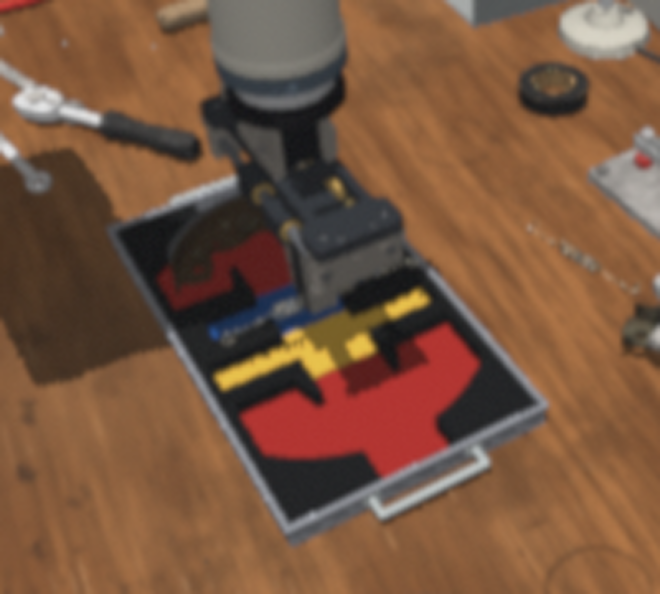

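The scene view shows the spring held parallel to the yellow slot. It appears over blue only through parallax; its near hook is at about (230,335). Lowering.

Request:
apply_moves(
  series=[
    [[-0.01, 0.01, 0.13, 0, 0, 0], [-0.01, 0, 0.13, 0, 0, 0], [0, 0, 0.08, 0, 0, 0], [0, 0, 0.05, 0, 0, 0], [0, 0, 0.02, 0, 0, 0], [0, 0, 0, 0, 0, 0]],
  ],
)

```text
time_s: 19.45
ee_pos: [0.4713, 0.0568, 0.0094]
eef_rot: [3.138, 0.0, 0.097]
ft_force: [-0.7, 0.2, 3.4]
grip_width: 0.0107
```

On the floor: 3.4 N of contact. Releasing and rising.

Request:
apply_moves(
  series=[
    [[0, 0, 0, 0, 0, 0], [0, 0, 0, 0, 0, 0], [0, 0, 0, 0, 0, 0], [0, 0, -0.1, 0, 0, 0], [0, 0, -0.3, 0, 0, 0], [0, 0, -0.4, 0, 0, 0], [0, 0, -0.3, 0, 0, 0], [0, 0, 0, 0, 0, 0]],
  ],
  grip=0.43,
)

```text
time_s: 20.45
ee_pos: [0.4718, 0.0573, 0.1252]
eef_rot: [3.138, -0.002, 0.097]
ft_force: [-0.2, -0.4, -0.1]
grip_width: 0.026
```

```bash
python3 -c "
from h import *
plan([.625,-.306,.11],105.3,17)"
```

```text
[[0.04,0.12,0.0,0.0,0.0,-0.07],[0.06,0.24,0.01,0.0,0.0,-0.14],[0.03,0.24,0.01,0.0,0.0,-0.14],[0.01,0.25,0.01,0.0,0.0,-0.14],[-0.02,0.25,0.01,0.0,0.0,-0.14],[-0.05,0.24,0.01,0.0,0.0,-0.14],[-0.07,0.24,0.01,0.0,0.0,-0.14],[-0.1,0.23,0.01,0.0,0.0,-0.14],[-0.12,0.21,0.01,0.0,0.0,-0.14],[-0.14,0.2,0.01,0.0,0.0,-0.14],[-0.16,0.18,0.01,0.0,0.0,-0.14],[-0.18,0.16,0.01,0.0,0.0,-0.14],[-0.2,0.14,0.01,0.0,0.0,-0.14],[-0.21,0.12,0.01,0.0,0.0,-0.14],[-0.23,0.1,0.01,0.0,0.0,-0.14],[-0.24,0.07,0.01,0.0,0.0,-0.14],[-0.12,0.02,0.0,0.0,0.0,-0.07]]
```

Request:
apply_moves(
  series=[
    [[0.04, 0.12, 0, 0, 0, -0.07], [0.06, 0.24, 0, 0, 0, -0.14], [0.03, 0.24, 0, 0, 0, -0.14], [0.01, 0.25, 0, 0, 0, -0.14], [-0.02, 0.25, 0, 0, 0, -0.14], [-0.05, 0.24, 0, 0, 0, -0.14], [-0.07, 0.24, 0, 0, 0, -0.14], [-0.1, 0.23, 0, 0, 0, -0.14], [-0.12, 0.21, 0, 0, 0, -0.14], [-0.14, 0.2, 0, 0, 0, -0.14], [-0.16, 0.18, 0, 0, 0, -0.14], [-0.18, 0.16, 0, 0, 0, -0.14], [-0.2, 0.14, 0, 0, 0, -0.14], [-0.21, 0.12, 0, 0, 0, -0.14], [-0.23, 0.1, 0, 0, 0, -0.14], [-0.24, 0.07, 0, 0, 0, -0.14], [-0.12, 0.02, 0, 0, 0, -0.12], [0, 0, 0, 0, 0, 0], [0, 0, 0, 0, 0, 0]],
  ],
  grip=0,
)

```text
time_s: 22.82
ee_pos: [0.6302, -0.3083, 0.1056]
eef_rot: [-3.123, -0.012, 1.954]
ft_force: [0.3, 0.0, 0.2]
grip_width: 0.0459
```

Run:
```python
from h import *
fix([.625,-.306,.05],105.3)
f=optics.grab_frame("top");P=cloud(f);cv2.imwrite("pics/t3.png",cv2.resize(f["pixels"][180:330,190:490],None,fx=2.6,fy=2.6,interpolation=cv2.INTER_CUBIC))
v,u=np.mgrid[:400,:640];m=(u>215)&(u<275)&(v>220)&(v<318)&(f["range_z"]>.3)&(P[...,2]>.022)&(P[...,2]<.06)
W=P[m];r=cv2.minAreaRect((W[:,:2]*1000).astype(np.float32));print(len(W),np.percentile(W[:,2],[50,97]),r)
h=P[m&(P[...,2]>.033)][:,:2];A=np.c_[2*h,np.ones(len(h))];s=np.linalg.lstsq(A,(h**2).sum(1),rcond=None)[0];rad=np.sqrt(s[2]+s[:2]@s[:2])
ang=np.degrees(np.arctan2(h[:,1]-s[1],h[:,0]-s[0]));q=np.percentile(ang,[0,2,98,100]);mid=np.radians(95.3)
print(s[:2],rad,q,s[:2]+.063*np.r_[np.cos(mid),np.sin(mid)])
```

```text
res [0.034, -0.029, 0.557] [-0.025, -0.014, 0.148]
1279 [0.02452904 0.03884381] ((464.7317810058594, 188.6682891845703), (203.5716094970703, 135.6409149169922), 5.002501487731934)
[0.46985777 0.13768311] 0.0807147221172791 [ 23.57978768  32.30461135 157.03761811 164.46816632] [0.46403842 0.20041376]
```

View pics/t3.png

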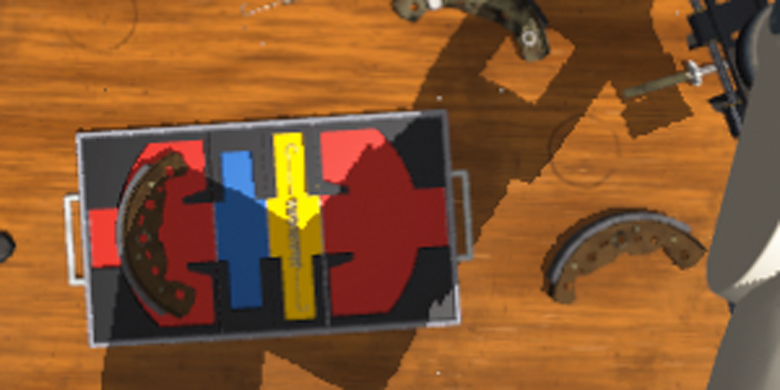

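Shoe A is seated: estimated at (0.464, 0.200), top 39 mm. The spring lies lengthwise in the yellow slot at about (293,215). The adjuster is still in place, its wheel at about (700,72). Descending to it.

Request:
apply_moves(
  series=[
    [[0.02, -0.01, 0.2, -0.01, -0.01, 0.07], [0.01, -0.01, 0.2, -0.01, -0.01, 0.07], [0, 0, 0.1, 0, 0, 0], [0, 0, 0, 0, 0, 0], [0, 0, 0, 0, 0, 0]],
  ],
)

```text
time_s: 23.5
ee_pos: [0.6267, -0.304, 0.0557]
eef_rot: [-3.139, 0.005, 1.841]
ft_force: [-0.6, -0.8, -0.1]
grip_width: 0.0458
```

```bash
python3 -c "
from h import *
fix([.625,-.306,.003],105.3)"
```

```text
res [-0.012, -0.021, 0.527] [-0.003, 0.007, 0.004]
```

Request:
apply_moves(
  series=[
    [[-0.01, -0.01, 0.16, 0, 0.01, 0], [0, -0.01, 0.16, 0, 0, 0], [0, 0, 0.1, 0, 0, 0], [0, 0, 0.06, 0, 0, 0], [0, 0, 0.02, 0, 0, 0], [0, 0, 0, 0, 0, 0]],
  ],
)

```text
time_s: 24.25
ee_pos: [0.6252, -0.306, 0.0025]
eef_rot: [-3.14, -0.003, 1.841]
ft_force: [-0.1, -0.5, 0.2]
grip_width: 0.0461
```

Request:
apply_moves(
  series=[
    [[0, 0, 0, 0, 0, 0], [0, 0, 0, 0, 0, 0], [0, 0, 0, 0, 0, 0], [0, 0, 0, 0, 0, 0], [0, 0, 0, 0, 0, 0], [0, 0, 0, 0, 0, 0]],
  ],
  grip=1,
  newtons=20,
)

```text
time_s: 25.0
ee_pos: [0.6259, -0.3062, 0.0038]
eef_rot: [-3.141, -0.001, 1.841]
ft_force: [-0.0, -0.6, -0.4]
grip_width: 0.0118
```

Request:
apply_moves(
  series=[
    [[0, 0, -0.1, 0, 0, 0], [0, 0, -0.2, 0, 0, 0], [0, 0, -0.2, 0, 0, 0], [0, 0, -0.2, 0, 0, 0], [0, 0, -0.05, 0, 0, 0], [0, 0, 0, 0, 0, 0]],
  ],
)

```text
time_s: 25.75
ee_pos: [0.627, -0.3068, 0.0864]
eef_rot: [3.14, 0.001, 1.841]
ft_force: [0.3, 0.5, -0.2]
grip_width: 0.0117
```

```bash
python3 -c "
from h import *
plan([.4583,.1057,.085],185.3,17)"
```

```text
[[0.14,-0.02,0.0,0.0,0.0,-0.06],[0.28,-0.02,0.0,0.0,0.0,-0.11],[0.28,0.0,0.0,0.0,0.0,-0.11],[0.28,0.03,0.0,0.0,0.0,-0.11],[0.27,0.05,0.0,0.0,0.0,-0.11],[0.27,0.08,0.0,0.0,0.0,-0.11],[0.26,0.1,0.0,0.0,0.0,-0.11],[0.25,0.12,0.0,0.0,0.0,-0.11],[0.24,0.14,0.0,0.0,0.0,-0.11],[0.23,0.16,0.0,0.0,0.0,-0.11],[0.21,0.18,0.0,0.0,0.0,-0.11],[0.19,0.2,0.0,0.0,0.0,-0.11],[0.18,0.22,0.0,0.0,0.0,-0.11],[0.16,0.23,0.0,0.0,0.0,-0.11],[0.14,0.24,0.0,0.0,0.0,-0.11],[0.12,0.25,0.0,0.0,0.0,-0.11],[0.05,0.13,0.0,0.0,0.0,-0.06]]
```

Request:
apply_moves(
  series=[
    [[0.14, -0.02, 0, 0, 0, -0.06], [0.28, -0.02, 0, 0, 0, -0.11], [0.28, 0, 0, 0, 0, -0.11], [0.28, 0.03, 0, 0, 0, -0.11], [0.27, 0.05, 0, 0, 0, -0.11], [0.27, 0.08, 0, 0, 0, -0.11], [0.26, 0.1, 0, 0, 0, -0.11], [0.25, 0.12, 0, 0, 0, -0.11], [0.24, 0.14, 0, 0, 0, -0.11], [0.23, 0.16, 0, 0, 0, -0.11], [0.21, 0.18, 0, 0, 0, -0.11], [0.19, 0.2, 0, 0, 0, -0.11], [0.18, 0.22, 0, 0, 0, -0.11], [0.16, 0.23, 0, 0, 0, -0.11], [0.14, 0.24, 0, 0, 0, -0.11], [0.12, 0.25, 0, 0, 0, -0.11], [0.05, 0.13, 0, 0, 0, -0.1], [0, 0, 0, 0, 0, 0], [0, 0, 0, 0, 0, 0]],
  ],
)

```text
time_s: 28.12
ee_pos: [0.4124, 0.1217, 0.0763]
eef_rot: [3.132, -0.025, -2.935]
ft_force: [0.2, -0.9, -0.3]
grip_width: 0.0116
```

```bash
python3 -c "
from h import *
fix([.4583,.1057,.055],185.3)"
```

```text
res [-0.422, -0.253, 0.2] [0.01, -0.033, 0.145]
```

Request:
apply_moves(
  series=[
    [[-0.14, -0.08, 0, 0.01, -0.01, 0.05], [-0.14, -0.08, 0.1, 0, -0.01, 0.05], [-0.12, -0.08, 0.1, 0, -0.01, 0.04], [0, 0, 0, 0, 0, 0], [0, 0, 0, 0, 0, 0]],
  ],
)

```text
time_s: 28.75
ee_pos: [0.4596, 0.1014, 0.0531]
eef_rot: [-3.141, -0.001, -3.058]
ft_force: [-0.3, 0.8, -0.5]
grip_width: 0.0118
```

Run:
```python
from h import *
fix([.4583,.1057,.03],185.3)
f=optics.grab_frame("scene");cv2.imwrite("pics/s3.png",cv2.resize(f["pixels"][150:290,190:350],None,fx=4,fy=4,interpolation=cv2.INTER_CUBIC))
```

```text
res [0.009, 0.044, 0.231] [-0.001, -0.001, -0.012]
```

View pics/s3.png

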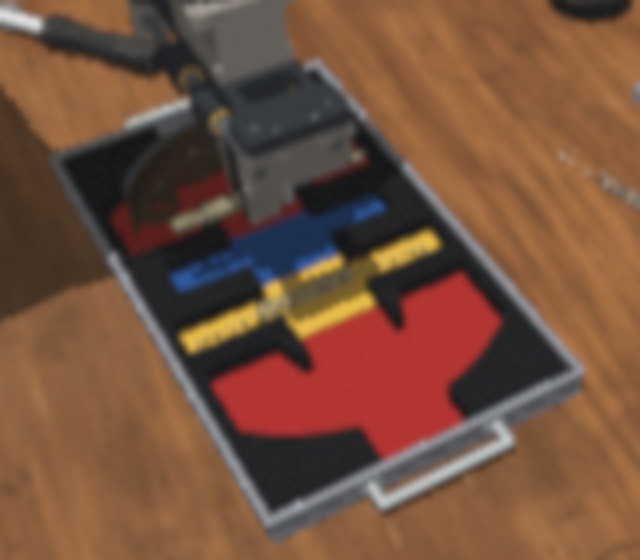

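The adjuster is held parallel above the blue slot, thick end at about (190,218). The spring lies in the yellow slot. Lowering.

Request:
apply_moves(
  series=[
    [[0, 0.03, 0.08, 0, 0, -0.01], [0, 0.01, 0.08, 0, 0, 0], [0, 0, 0.05, 0, 0, 0], [0, 0, 0, 0, 0, 0]],
  ],
)

```text
time_s: 29.3
ee_pos: [0.4584, 0.1063, 0.0309]
eef_rot: [-3.141, -0.001, -3.048]
ft_force: [0.2, 0.7, -0.7]
grip_width: 0.0113
```

```bash
python3 -c "
from h import *
fix([.4583,.1057,.0097],185.3)"
```

```text
res [0.001, -0.006, 0.212] [-0.001, -0.001, 0.001]
```

Request:
apply_moves(
  series=[
    [[0, 0, 0.08, 0, 0, 0], [0, 0, 0.06, 0, 0, 0], [0, 0, 0.05, 0, 0, 0], [0, 0, 0.03, 0, 0, 0], [0, 0, 0, 0, 0, 0]],
  ],
)

```text
time_s: 29.92
ee_pos: [0.4592, 0.1064, 0.0086]
eef_rot: [-3.141, 0.0, -3.048]
ft_force: [-0.3, 0.3, 0.1]
grip_width: 0.0115
```

Request:
apply_moves(
  series=[
    [[0, 0, 0, 0, 0, 0], [0, 0, 0, 0, 0, 0], [0, 0, 0, 0, 0, 0], [0, 0, -0.1, 0, 0, 0], [0, 0, -0.3, 0, 0, 0], [0, 0, -0.4, 0, 0, 0], [0, 0, -0.3, 0, 0, 0], [0, 0, 0, 0, 0, 0]],
  ],
  grip=0.43,
)

```text
time_s: 30.92
ee_pos: [0.4591, 0.1064, 0.1236]
eef_rot: [-3.141, 0.001, -3.048]
ft_force: [0.1, -0.6, -0.1]
grip_width: 0.026
```

```bash
python3 -c "
from h import *
plan([.4735,-.251,.11],106.7,15)"
```

```text
[[0.01,-0.13,0.0,0.0,0.0,0.06],[0.0,-0.26,0.01,0.0,0.0,0.12],[-0.02,-0.25,0.01,0.0,0.0,0.12],[-0.05,-0.25,0.01,0.0,0.0,0.12],[-0.07,-0.24,0.01,0.0,0.0,0.12],[-0.1,-0.24,0.01,0.0,0.0,0.12],[-0.12,-0.23,0.01,0.0,0.0,0.12],[-0.14,-0.21,0.01,0.0,0.0,0.12],[-0.16,-0.2,0.01,0.0,0.0,0.12],[-0.18,-0.18,0.01,0.0,0.0,0.12],[-0.2,-0.16,0.01,0.0,0.0,0.12],[-0.21,-0.14,0.01,0.0,0.0,0.12],[-0.22,-0.12,0.01,0.0,0.0,0.12],[-0.24,-0.1,0.01,0.0,0.0,0.12],[-0.12,-0.04,0.0,0.0,0.0,0.06]]
```

Request:
apply_moves(
  series=[
    [[0.01, -0.13, 0, 0, 0, 0.06], [0, -0.26, 0, 0, 0, 0.12], [-0.02, -0.25, 0, 0, 0, 0.12], [-0.05, -0.25, 0, 0, 0, 0.12], [-0.07, -0.24, 0, 0, 0, 0.12], [-0.1, -0.24, 0, 0, 0, 0.12], [-0.12, -0.23, 0, 0, 0, 0.12], [-0.14, -0.21, 0, 0, 0, 0.12], [-0.16, -0.2, 0, 0, 0, 0.12], [-0.18, -0.18, 0, 0, 0, 0.12], [-0.2, -0.16, 0, 0, 0, 0.12], [-0.21, -0.14, 0, 0, 0, 0.12], [-0.22, -0.12, 0, 0, 0, 0.12], [-0.24, -0.1, 0, 0, 0, 0.12], [-0.12, -0.04, 0, 0, 0, 0.06], [0, 0, 0, 0, 0, 0], [0, 0, 0, 0, 0, 0]],
  ],
  grip=-1,
  newtons=35,
)

```text
time_s: 33.05
ee_pos: [0.4528, -0.2685, 0.1043]
eef_rot: [-3.113, -0.015, 1.842]
ft_force: [0.4, 0.0, 0.7]
grip_width: 0.0919
```

Run:
```python
from h import *
fix([.4735,-.251,.065],106.7)
f=optics.grab_frame("top");cv2.imwrite("pics/t4.png",cv2.resize(f["pixels"][210:325,205:385],None,fx=4,fy=4,interpolation=cv2.INTER_CUBIC))
```

```text
res [0.107, 0.258, 0.388] [-0.036, -0.02, -0.026]
```

View pics/t4.png

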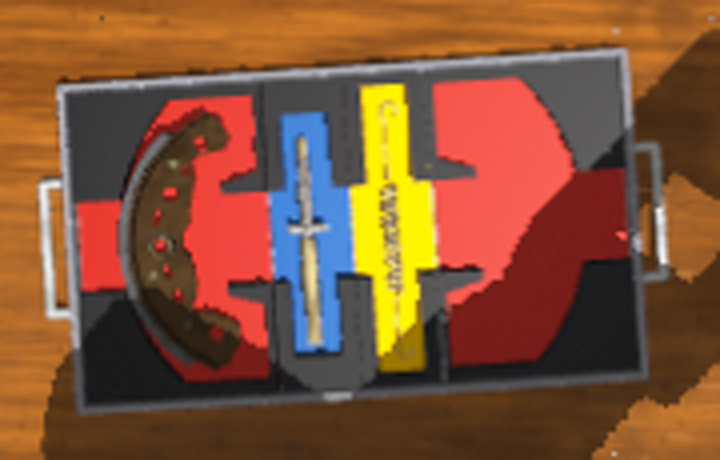

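The adjuster lies in the blue slot (ends at (302,137) and (315,345)), the spring in the yellow one (ends at (385,100) and (408,365)), and shoe A in the left red pocket. Now shoe B.

Request:
apply_moves(
  series=[
    [[0.04, 0.09, 0.13, -0.02, -0.01, -0.01], [0.04, 0.09, 0.13, -0.01, -0.01, -0.01], [0.03, 0.07, 0.08, 0, 0, 0], [0, 0, 0, 0, 0, 0], [0, 0, 0, 0, 0, 0]],
  ],
)

```text
time_s: 33.72
ee_pos: [0.4743, -0.2477, 0.07]
eef_rot: [-3.138, 0.001, 1.864]
ft_force: [-0.3, -0.3, 0.3]
grip_width: 0.0923
```

```bash
python3 -c "
from h import *
fix([.4735,-.251,.004],106.7)"
```

```text
res [-0.029, -0.015, 0.66] [-0.005, 0.001, 0.002]
```

Request:
apply_moves(
  series=[
    [[-0.01, -0.01, 0.18, 0, 0, 0], [-0.01, 0, 0.18, 0, 0, 0], [-0.01, 0, 0.16, 0, 0, 0], [0, 0, 0.08, 0, 0, 0], [0, 0, 0.04, 0, 0, 0], [0, 0, 0, 0, 0, 0]],
  ],
)

```text
time_s: 34.48
ee_pos: [0.4735, -0.252, 0.0021]
eef_rot: [-3.138, 0.001, 1.863]
ft_force: [-0.3, -0.6, 0.3]
grip_width: 0.0922
```

Request:
apply_moves(
  series=[
    [[0, 0, 0, 0, 0, 0], [0, 0, 0, 0, 0, 0], [0, 0, 0, 0, 0, 0], [0, 0, 0, 0, 0, 0], [0, 0, 0, 0, 0, 0], [0, 0, 0, 0, 0, 0], [0, 0, 0, 0, 0, 0]],
  ],
  grip=1,
)

```text
time_s: 35.35
ee_pos: [0.4745, -0.2525, 0.0035]
eef_rot: [-3.14, 0.003, 1.863]
ft_force: [0.3, 0.6, 0.9]
grip_width: 0.0435
```

Request:
apply_moves(
  series=[
    [[0, 0, -0.1, 0, 0, 0], [0, 0, -0.2, 0, 0, 0], [0, 0, -0.2, 0, 0, 0], [0, 0, -0.2, 0, 0, 0], [0, 0, -0.05, 0, 0, 0], [0, 0, 0, 0, 0, 0]],
  ],
)

```text
time_s: 36.1
ee_pos: [0.4725, -0.2511, 0.0808]
eef_rot: [-3.137, -0.0, 1.863]
ft_force: [0.1, 0.4, -4.6]
grip_width: 0.0437
```

```bash
python3 -c "
from h import *
plan([.485,-.034,.085],5.3,16)"
```

```text
[[0.07,0.02,0.0,0.0,0.0,0.08],[0.14,0.04,0.0,0.0,0.0,0.15],[0.14,0.02,0.0,0.0,0.0,0.15],[0.14,0.01,0.0,0.0,0.0,0.15],[0.14,-0.01,0.0,0.0,0.0,0.15],[0.14,-0.03,0.0,0.0,0.0,0.15],[0.14,-0.04,0.0,0.0,0.0,0.15],[0.13,-0.06,0.0,0.0,0.0,0.15],[0.12,-0.07,0.0,0.0,0.0,0.15],[0.12,-0.09,0.0,0.0,0.0,0.15],[0.1,-0.1,0.0,0.0,0.0,0.15],[0.09,-0.11,0.0,0.0,0.0,0.15],[0.08,-0.12,0.0,0.0,0.0,0.15],[0.06,-0.13,0.0,0.0,0.0,0.15],[0.05,-0.14,0.0,0.0,0.0,0.15],[0.02,-0.07,0.0,0.0,0.0,0.08]]
```

Request:
apply_moves(
  series=[
    [[0.07, 0.02, 0, 0, 0, 0.08], [0.14, 0.04, 0, 0, 0, 0.15], [0.14, 0.02, 0, 0, 0, 0.15], [0.14, 0.01, 0, 0, 0, 0.15], [0.14, -0.01, 0, 0, 0, 0.15], [0.14, -0.03, 0, 0, 0, 0.15], [0.14, -0.04, 0, 0, 0, 0.15], [0.13, -0.06, 0, 0, 0, 0.15], [0.12, -0.07, 0, 0, 0, 0.15], [0.12, -0.09, 0, 0, 0, 0.15], [0.1, -0.1, 0, 0, 0, 0.15], [0.09, -0.11, 0, 0, 0, 0.15], [0.08, -0.12, 0, 0, 0, 0.15], [0.06, -0.13, 0, 0, 0, 0.15], [0.05, -0.14, 0, 0, 0, 0.15], [0.02, -0.07, 0, 0, 0, 0.08], [0, 0, 0, 0, 0, 0], [0, 0, 0, 0, 0, 0]],
  ],
)

```text
time_s: 38.35
ee_pos: [0.48, -0.0274, 0.0657]
eef_rot: [-3.136, 0.03, 0.03]
ft_force: [-0.3, 0.2, -4.3]
grip_width: 0.0434
```

```bash
python3 -c "
from h import *
fix([.485,-.034,.06],5.3)"
```

```text
res [0.05, 0.068, 0.055] [-0.008, 0.038, -0.08]
```

Request:
apply_moves(
  series=[
    [[0.03, 0.04, 0.01, -0.01, 0.02, -0.04], [0.02, 0.03, 0.01, 0, 0.02, -0.04], [0, 0, 0, 0, 0, 0], [0, 0, 0, 0, 0, 0]],
  ],
)

```text
time_s: 38.85
ee_pos: [0.4851, -0.0358, 0.063]
eef_rot: [3.139, -0.003, 0.099]
ft_force: [-0.7, 0.3, -3.6]
grip_width: 0.0439
```

Run:
```python
from h import *
fix([.485,-.034,.035],5.3)
f=optics.grab_frame("scene");cv2.imwrite("pics/s4.png",cv2.resize(f["pixels"][150:290,190:350],None,fx=4,fy=4,interpolation=cv2.INTER_CUBIC))
```

```text
res [-0.001, -0.019, 0.28] [0.004, -0.004, 0.008]
```

View pics/s4.png

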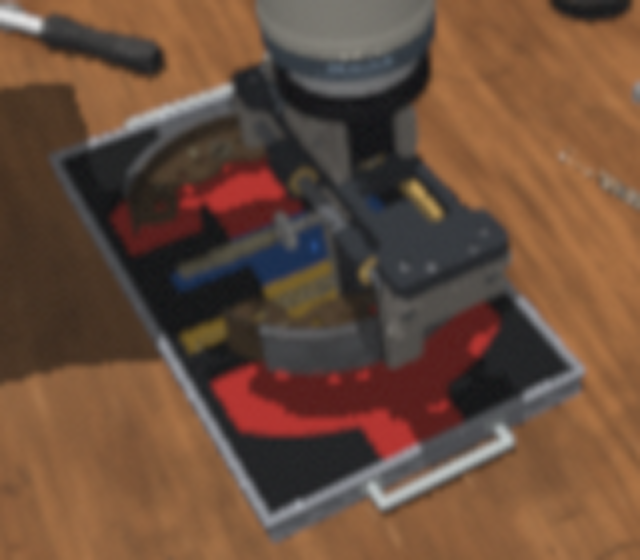

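Shoe B hangs above the right pocket with its bulge outwards, towards the handle. Lowering.

Request:
apply_moves(
  series=[
    [[0, -0.01, 0.1, 0, 0, 0.01], [0, -0.01, 0.1, 0, 0, 0], [0, 0, 0.08, 0, 0, 0], [0, 0, 0.05, 0, 0, 0], [0, 0, 0, 0, 0, 0]],
  ],
)

```text
time_s: 39.52
ee_pos: [0.4848, -0.0336, 0.027]
eef_rot: [3.139, -0.002, 0.091]
ft_force: [-0.4, 0.5, -3.7]
grip_width: 0.0437
```

```bash
python3 -c "
from h import *
fix([.485,-.034,.0095],5.3)"
```

```text
res [0.002, 0.004, 0.175] [0.004, -0.002, -0.002]
```

Request:
apply_moves(
  series=[
    [[0, 0, 0.07, 0, 0, 0], [0, 0, 0.05, 0, 0, 0], [0, 0, 0.04, 0, 0, 0], [0, 0, 0.02, 0, 0, 0], [0, 0, 0, 0, 0, 0]],
  ],
)

```text
time_s: 40.15
ee_pos: [0.4854, -0.0337, 0.0096]
eef_rot: [3.139, -0.003, 0.09]
ft_force: [0.0, 0.6, -2.8]
grip_width: 0.0437
```

Request:
apply_moves(
  series=[
    [[0, 0, 0.02, 0, 0, 0], [0, 0, 0, 0, 0, 0]],
  ],
)

```text
time_s: 40.4
ee_pos: [0.4855, -0.0338, 0.0098]
eef_rot: [3.139, -0.003, 0.09]
ft_force: [-0.4, 0.4, -3.5]
grip_width: 0.0431
```

Request:
apply_moves(
  series=[
    [[0, 0, 0, 0, 0, 0], [0, 0, 0, 0, 0, 0], [0, 0, 0, 0, 0, 0], [0, 0, 0, 0, 0, 0], [0, 0, -0.1, 0, 0, 0], [0, 0, -0.3, 0, 0, 0], [0, 0, -0.3, 0, 0, 0], [0, 0, -0.4, 0, 0, 0], [-0.4, 0, -0.4, 0, 0, 0], [-0.4, 0, -0.2, 0, 0, 0], [-0.2, 0, 0, 0, 0, 0], [0, 0, 0, 0, 0, 0]],
  ],
  grip=-0.26,
)

```text
time_s: 41.9
ee_pos: [0.3844, -0.0426, 0.189]
eef_rot: [3.137, -0.009, 0.091]
ft_force: [0.3, -0.3, -0.4]
grip_width: 0.0579
```

Run:
```python
from h import *
f=optics.grab_frame("top");P=cloud(f);cv2.imwrite("pics/t5.png",cv2.resize(f["pixels"][150:330,190:420],None,fx=3.4,fy=3.4,interpolation=cv2.INTER_CUBIC))
v,u=np.mgrid[:400,:640]
for n,x0,x1,b in(("L",218,275,95.3),("R",310,366,-84.7)):
    m=(u>x0)&(u<x1)&(v>225)&(v<312)&(f["range_z"]>.3)&(P[...,2]>.033)&(P[...,2]<.06)
    h=P[m][:,:2];print(n,len(h),"top",np.percentile(P[m][:,2],[50,97]).round(4))
    A=np.c_[2*h,np.ones(len(h))];s=np.linalg.lstsq(A,(h**2).sum(1),rcond=None)[0];r=np.radians(b);print(s[:2],(s[:2]+.063*np.r_[np.cos(r),np.sin(r)]).round(4))
```

```text
L 229 top [0.0372 0.0412]
[0.47003457 0.13758106] [0.4642 0.2003]
R 216 top [0.0369 0.0406]
[0.48144566 0.03300956] [ 0.4873 -0.0297]
```

View pics/t5.png

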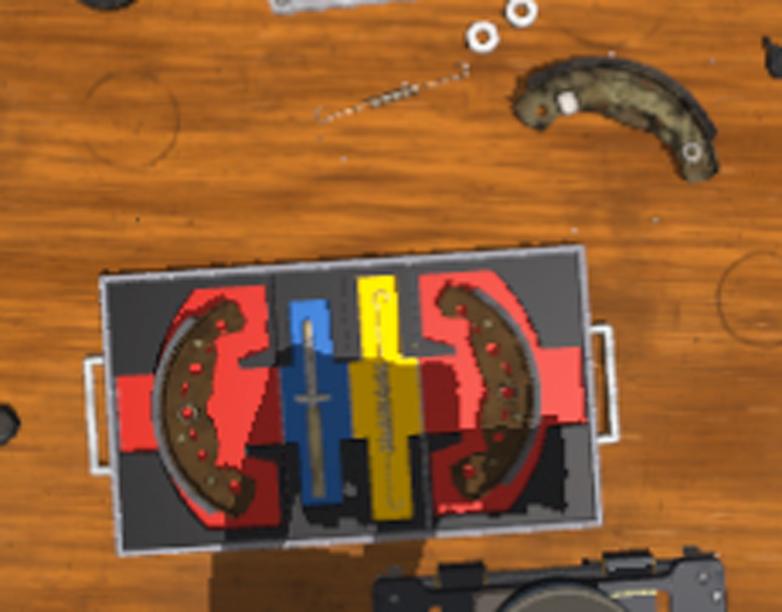

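All four parts are seated. The shoe tips sit inside the red pockets, and both shoe tops are at the same height, about 39–41 mm. The used shoe at (615,110) and the short spring at (395,95) have not moved, and the gripper is clear. Handing in.

```bash
python3 -c "
from h import *
robot.finish_job();print(robot.sense()['time_s'])"
```

```text
the job is handed in; nothing more can be done
the job is handed in; nothing more can be done
```

The tray is laid out and handed in at about 42 s; no verdict was reported. Each new shoe is in a red pocket with its bulge outwards, the adjuster is in the blue slot and the long spring in the yellow slot.

**Last checks (top camera, depth and picture):**
- **Left shoe:** estimated at (0.464, 0.200) m, about 3 mm from the pocket point.
- **Right shoe:** estimated at (0.487, -0.030) m, about 4 mm from the pocket point.
- **Height:** both shoe tops read about 39–41 mm, which fits lying flat on the pocket floor.
- **Adjuster and spring:** both lie lengthwise in their slots, the adjuster about 5 mm off the middle. I judged their depth only from the release height and the picture.
- **Left alone:** the used shoe and short spring look unmoved in the pictures. I did not measure this.

**What did not fully agree:** I expected the wrist force to show the load coming off as the parts touched down. It dropped only slightly for the two shoes and not at all for the adjuster, so I released them at the expected floor height, within about 1 mm by the gripper reading. Only the spring gave a clear touch, 3.4 N.

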